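# Set the chip deflector and open the dust inlet behind a micro wood lathe

## Robot

A 7-joint arm with a two-finger parallel gripper is mounted at the origin on the work surface. World frame = base frame: x ahead of the robot, y to its left, z up, the work surface at z = 0. Lengths are in mm, angles in rad, forces in N, time in s.
With the tool pointing down it reaches from about 425 to 875 mm from the base axis. Payload 9.9 kg.
Tool frame: the origin (TCP) lies at the very end of the fingers, on their centre line; the grasp point (between the pads) lies 19 mm behind it (r.pinch_z is the distance from the TCP to the grasp point, in mm); z points along the fingers, y is the line along which they close (so a half turn about z gives the same grasp; the last joint's range is limited). The gripper opens to 85 mm and grips with 20 to 120 N. Pads are 22 mm wide; open, the fingers measure 114 mm over their backs; the gripper's body (76 mm by 85 mm) begins 54 mm behind the grasp point. The pads swing forward as they close: fully open they stand 13 mm farther back than shut.
Start: joints at [-1.413, 0.576, 0.025, 1.437, -0.015, 1.129, -0.057], TCP at [161.621, 655.368, 231.289] pointing down, gripper open.
Joint ranges: [-2.76, 2.76], [-0.34, 2.15], [-1.52, 1.57], [0.19, 2.46], [-1.09, 4.23], [0.17, 1.99], [-2.82, 2.82]. Speed limits (rad/s): [2.22, 2.22, 3.01, 3.01, 3.14, 3.14, 3.14].

## Interface

Orientations are given as a rotation vector (axis times angle).
In Python, from rig import r, eyes, workorder gives the robot as it stands.
- The arm moves only by the tool move_arm, never from a script. Its argument "increments" is a list of rows, each a list of 3 entries, a list of its own where there are three numbers: the shift along the tool's x, y, z in m, then the turn, a rotation vector about the tool's x, y, z in rad, then the closure in counts, from 0 (fully open) to 255 (shut). In form: [[[tx, ty, tz], [rx, ry, rz], claw], ...]. A call has exactly 8 rows; each row is the pose to reach, as a shift and turn from the pose commanded when the call began, along the tool's axes at that moment; what a row does not reach only later rows make up. A row lasts 1/12 s, in which the tool goes at most 41.7 mm and 7.16 degrees, less where a joint would pass 70% of its speed; a pose out of reach is approached as far as the arm can. A call with a gripper value outside its range is refused whole. The fingers move at their own pace and stop on an object; the grip force is fixed at half the most. Time passes only in rows, so rows that repeat a pose let the fingers close, or fill a call up. It gives the time, the measured TCP pose, the force, the opening and the grip force at its end, in the units of the state.
- r.read_state(): the state, without advancing time (a new reading comes with each control period).
- eyes.capture(name): name is "side" or "top"; returns the picture (420x560x3 uint8, red, green, blue); there is no depth.
- eyes.camera_model(name): a dict with "vfov" (degrees; the focal length in pixels is half the picture's height over the tangent of half this angle, whatever the lens; pixels are square), "cx", "cy" (the principal point, pixels), "k1" (the pictures are not rectified: a ray, as slopes to the right and down, at radius r is drawn at 1 + k1 r^2 times it, then the intrinsics apply), "rvec" (rotation vector, rad) and "tvec" (3), from world to camera coordinates, as OpenCV has them. Camera axes: x right, y down, z forward; pixel columns grow to the right and rows downward; lengths in mm; the calibration is good to about 2 mm. A picture is of the moment at which its call begins. camera_model takes no time and is no camera call.
- workorder.finish_job(): hands the job in; it is judged then, once.
Trained networks look in the newest picture that a camera, given by its name, has taken for a name from the list of things; names that differ only in an ending like _2 or _b are one class to them, and where a whole thing is asked for, a point or a joint stands for the part that bears it (a point fixed in the world has none). Each returns a list of dicts, best first, with "conf" (0 to 1); they miss things now and then, are a little off and sometimes report something else, mostly with a low value. They report only what shows in the picture. A call takes as long as a camera call. They do not tell look-alikes from the thing itself.
- eyes.recognise(camera, target): "location" ([x, y, z] in mm, in world coordinates, good to about 4 mm: the middle of the surface that is visible of it).
- eyes.cut_out(camera, target): "mask" (420x560 bool, what is visible of it).
- eyes.landmark_of(camera, target): "location" ([x, y, z] in mm, in world coordinates, good to about 4 mm: a listed point, or the origin of a listed thing).
The state is a dict: "t": time; "joints": joint angles; "qd": joint speeds; "joint_efforts": joint torques, N m; "tcp_pos": TCP position; "eef_rot": TCP orientation; "contact_force": force on the tool from outside, world axes, zero at the start; "ft_torque": the same for the moment, N m; "finger_gap": opening from 0.0 (shut) to 1.0 (fully open); "grasp_force": force on a finger pad.
Only numpy, scipy, OpenCV 4.12 (cv2) and the standard library are available. Lean on these libraries where they do the work, as an engineer would, in place of code of your own. Each camera call takes 0.05 s, during which the arm holds its last target. There are 200 camera calls.

## Task

Make the little lathe's dust extraction ready for turning: swing the chip deflector round on its loose pivot bolt, lift its free end over the upright stud in the base plate and let it down so that the slot in its foot sits over the stud and the foot lies flat on the plate. Swing the cover of the dust inlet right aside on its pin so that the round port is fully open. Let go of both, and leave everything else on the bench where it is; the nuts are tightened later.

Things in the scene. Friction and masses are not known exactly. Their poses are not given: they have to be found in the camera images.
- base: Flat aluminium base plate fixed to the bench beside the lathe, 10 mm thick, about 195 x 195 mm, one corner cut off. Origin on the pivot bolt's axis at bench level, z up. It reaches from -155 to +40 mm along its x, -40 to +155 mm along its y. In it stand two upright bolts, 10 mm thick: the pivot bolt, and a plain stud in a black arc slot.
- pivot (a point): Pivot bolt's axis at the plate's upper face (10 mm above the bench). A 30 mm washer and a hex nut are left loose on it: the washer's underside is 21 mm above the plate, so there the deflector's 5 mm foot can rise 16 mm and tilt to 0.25 rad, but not come off. Bolt top 48 mm above the bench.
- arc_mid (a point): Middle of the arc slot on the plate's upper face, 135 mm from the pivot along the base's +y. The plain stud (top 18 mm above the plate, tip chamfered, no nut) stands firm in this slot, anywhere within 16 mm to either side of its middle along the arc; where is not reported: look, or swing the lowered foot gently against it. It withstands 25 N.
- deflector: Chip deflector, 0.35 to 0.75 kg, loose on the pivot bolt: flat steel foot 190 x 64 x 5 mm with an upright plywood board on one long edge. Origin: centre of its pivot hole (13 mm) on the underside; x along the foot to the slot, z up. Foot: x -22 to 168, y -32 to 32 mm. It starts flat on the plate, x 50 to 93 deg anticlockwise (from above) of the base's +y, and swings clockwise, edge y = -32 leading.
- slot (a point): Centre of the foot's slot on the underside, 135 mm from the pivot hole's centre along the deflector's x. The slot is 34 mm long along x and 13 mm wide. Its centre is 10 mm above the bench when the foot lies flat on the plate, about 28 mm when the foot rides on the stud's tip.
- board_top (a point): Middle of the plywood board's top edge, at (97.5, 27, 110) mm in the deflector's frame. The board, a convenient grip, is 10 mm thick: x 30 to 165, y 22 to 32, z 5 to 110 mm there; only low down at z 20 mm do bolt heads stand 3 mm proud of its faces.
- port (a point): Centre of the dust inlet's round port (60 mm across), on the top face of the fixed grey sheet-metal inlet box (120 x 170 mm, 70 mm high), which stands left of the base plate beside the lathe; a corrugated duct runs from its far left end.
- cover_pin (a point): The upright pin on which the cover swings, 56 mm from the port's centre, 71 mm above the bench.
- cover_knob (a point): Centre of the top of the cover's round black knob (16 mm across, 29 mm tall, top 104 mm above the bench). It stands 76 mm from the pin.
- cover (a joint): Swing of the flat steel cover (disc 76 mm across on an arm, 4 mm thick) about its pin, rad: 0 = disc centred over the port, grows clockwise seen from above (the knob moves towards the robot), stop at 1.75. It starts between 0 and 0.2, turns with about 1 N at the knob and stays where it is left. The port is clear of it above 1.33.
- lathe: Small red and grey wood lathe, fixed on the bench beyond the base plate, 500 mm long along its y, 110 mm wide, 155 mm high; origin under its middle.
- gouge: Bystander, to be left alone: turning gouge, 270 mm long, round wooden handle 28 mm thick; origin under its middle.
- skew: Bystander, to be left alone: skew chisel, 250 mm long, round wooden handle 28 mm thick; origin under its middle.
- star_knob: Bystander, to be left alone: black star-shaped clamping knob nut, 46 mm across, 28 mm high; origin under its centre.
- mallet: Bystander, to be left alone: wooden mallet lying on its side, head 72 x 105 mm, handle 180 mm; origin under the head's middle.
- blank: Bystander, to be left alone: square wooden turning blank 50 x 170 x 50 mm; origin under its middle.
- wax: Bystander, to be left alone: tin of wax, 72 mm across, 55 mm high; origin under its centre.
- sanding_block: Bystander, to be left alone: cork sanding block 110 x 60 x 32 mm; origin under its middle.
Mind the look-alikes: they are no part of the job. Leave any orange look-alike of the deflector alone.

How it is judged:
By the outcome, as a careful person would: the job done as asked, in the order asked, and still so for the second after the job is handed in, with the robot touching nothing.
It also fails if it takes over 54 s, if anything falls off the work surface, if the arm or the gripper's body presses on something with over 40 N, if the wrist force passes 120 N, or if a joint passes its speed limit or range.

## Working session

There is one attempt and no reset: what is moved stays moved. The work goes in short steps, Python scripts to look and compute and a tool call to move; the robot and the scene stay as the last step left them, time stands still between calls to the robot, and variables do not carry over. Pictures are saved under pics/ and viewed, at most 10 in all, crops included, and the job is handed in when it is done.

Besides the shell and the picture viewer there is one more tool, called by a JSON object that holds its "api" and its "payload". move_arm: Moves the arm, as the interface text tells. Its arguments: {"type":"object","properties":{"increments":{"type":"array"}},"required":["increments"]}

```bash
mkdir -p pics; ls; cat > h.py <<'E'
import numpy as np, cv2
from scipy.spatial.transform import Rotation as R
from rig import r, eyes, workorder
def save(cam,fn):
    im=eyes.capture(cam); cv2.imwrite('pics/'+fn,cv2.cvtColor(im,cv2.COLOR_RGB2BGR)); return im
def K(cam):
    m=eyes.camera_model(cam); f=210/np.tan(np.radians(m['vfov'])/2)
    return m,np.array([[f,0,m['cx']],[0,f,m['cy']],[0,0,1]]),np.array([m['k1'],0,0,0.])
def proj(cam,p):
    m,k,d=K(cam); return cv2.projectPoints(np.array(p,float).reshape(-1,1,3),np.array(m['rvec'],float),np.array(m['tvec'],float),k,d)[0][:,0]
def onz(cam,uv,z):
    m,k,d=K(cam); n=cv2.undistortPoints(np.array(uv,float).reshape(-1,1,2),k,d)[:,0]
    Rm=cv2.Rodrigues(np.array(m['rvec'],float))[0]; c=-Rm.T@np.array(m['tvec'],float)
    D=np.c_[n,np.ones(len(n))]@Rm
    return c+D*((z-c[2])/D[:,2])[:,None]
def st():
    s=r.read_state(); print({k:np.round(s[k],3).tolist() for k in ['t','tcp_pos','eef_rot','contact_force','finger_gap','grasp_force','joints']})
    return s
E
python3 - <<'E'
from h import *
s=st(); print(r.pinch_z)
a=save('side','s0.png'); b=save('top','t0.png')
cv2.imwrite('pics/both0.png',cv2.cvtColor(cv2.resize(np.vstack([a,b]),None,fx=.71,fy=.71),cv2.COLOR_RGB2BGR))
for t in ['pivot','arc_mid','deflector','slot','board_top','port','cover_pin','cover_knob','base','lathe']:
    for c in ['top','side']:
        print(t,c,[(np.round(d['location']).tolist(),round(d['conf'],2)) for d in eyes.landmark_of(c,t)][:3])
E
```

```text
pics
{'t': 0.0, 'tcp_pos': [161.526, 654.929, 230.452], 'eef_rot': [-0.379, -3.119, 0.003], 'contact_force': [0.008, 0.274, -0.158], 'finger_gap': 1.004, 'grasp_force': 0.0, 'joints': [-1.413, 0.577, 0.025, 1.438, -0.015, 1.129, -0.057]}
18.700000000000003
pivot top [([602.0, -147.0, 7.0], 0.81)]
pivot side [([601.0, -147.0, 9.0], 0.71)]
arc_mid top [([606.0, -17.0, 9.0], 0.97)]
arc_mid side [([606.0, -14.0, 13.0], 0.98)]
deflector top [([600.0, -149.0, 8.0], 0.96), ([242.0, -318.0, 1.0], 0.79)]
deflector side [([600.0, -146.0, 8.0], 0.9), ([244.0, -314.0, 3.0], 0.76), ([623.0, 206.0, 71.0], 0.65)]
slot top [([467.0, -135.0, 10.0], 0.76), ([110.0, -275.0, 0.0], 0.55)]
slot side [([468.0, -135.0, 14.0], 0.92), ([112.0, -281.0, 2.0], 0.71), ([504.0, -164.0, 122.0], 0.4)]
board_top top [([143.0, -314.0, 108.0], 0.93)]
board_top side [([503.0, -167.0, 118.0], 0.94), ([146.0, -316.0, 112.0], 0.81)]
port top [([627.0, 207.0, 66.0], 0.88), ([617.0, 184.0, 104.0], 0.55), ([503.0, -163.0, 116.0], 0.39)]
port side [([625.0, 204.0, 71.0], 0.65)]
cover_pin top [([626.0, 260.0, 74.0], 0.83)]
cover_pin side [([628.0, 259.0, 68.0], 0.61)]
cover_knob top [([618.0, 185.0, 102.0], 0.72), ([469.0, -133.0, 5.0], 0.57), ([769.0, -72.0, 2.0], 0.26)]
cover_knob side [([622.0, 186.0, 104.0], 0.71)]
base top [([600.0, -152.0, -0.0], 0.72), ([616.0, 57.0, -3.0], 0.59)]
base side [([600.0, -149.0, -1.0], 0.85)]
lathe top [([771.0, -72.0, 3.0], 0.8)]
lathe side [([768.0, -75.0, 2.0], 0.98)]
```

View pics/t0.png

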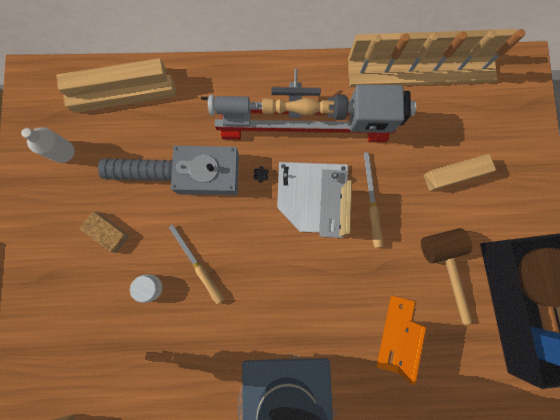

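View pics/s0.png

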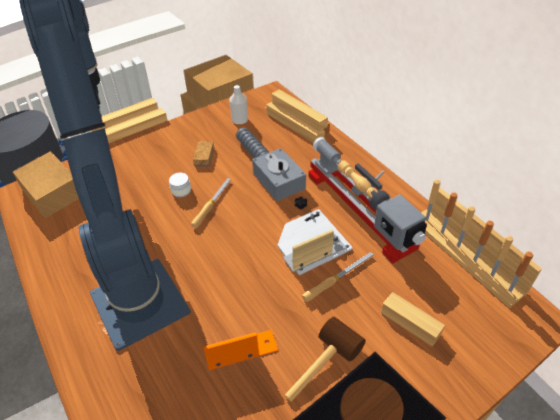

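The real deflector is the grey foot with a plywood board, at top (335,205) and side (313,248). It sits on the base plate's pivot bolt. The orange one at top (402,340) and side (240,348) lies on the bare bench, so it is the look-alike. The inlet and its cover are at top (205,170). I'll confirm with one enlarged crop.

```bash
python3 - <<'E'
from h import *
a=cv2.imread('pics/t0.png')[150:250,262:362]; b=cv2.imread('pics/s0.png')[200:300,265:365]
cv2.imwrite('pics/c0.png',np.hstack([cv2.resize(x,None,fx=4,fy=4,interpolation=cv2.INTER_CUBIC) for x in (a,b)]))
print(proj('top',[[601,-147,48],[606,-16,10],[606,-16,28],[467,-135,10]]),proj('side',[[601,-147,48],[606,-16,10],[606,-16,28],[467,-135,10]]))
E
```

```text
[[333.74122655 174.70392698]
 [285.31975041 177.2951586 ]
 [285.45998633 175.83746272]
 [329.71699987 225.19845366]] [[334.46175738 235.02944118]
 [310.60940961 217.43064956]
 [310.73085047 213.65885992]
 [296.56419111 259.60311508]]
```

View pics/c0.png

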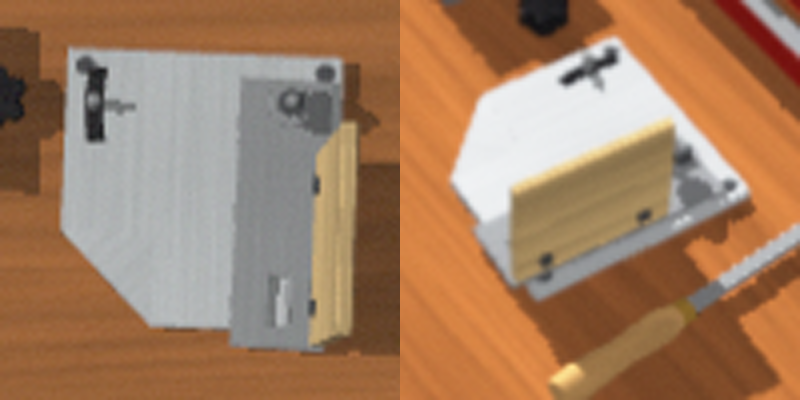

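The crop confirms the grey foot with the plywood board on the pivot nut (crop 291,101; top px 335,175). The stud stands near the middle of the black arc slot (crop 93,103; top px 285.3,175.8). The foot's slot is at crop (280,300). Next I work out the poses.

```bash
cat >> h.py <<'E'
def D(th,tau=0):  # deflector frame: swing th, free end up by tau
    return R.from_euler('z',th)*R.from_euler('y',-tau)
def toolR(d): return d*R.from_matrix(np.diag([1.,-1,-1]))
def inc(wps,closure=0):
    s=r.read_state(); R0=R.from_rotvec(s['eef_rot']); p0=np.array(s['tcp_pos'])
    for p,Rt in wps:
        print(np.round(R0.inv().apply(np.array(p)-p0)/1000,4).tolist(),np.round((R0.inv()*Rt).as_rotvec(),3).tolist(),'deg',round(np.degrees((R0.inv()*Rt).magnitude()),1))
E
python3 - <<'E'
from h import *
f=lambda q:np.array(q)/4+[262,150]
def P(q,z): return np.round(onz('top',f(q)-0.375,z),1)
print('nut',P([[291,101]],46),'stud',P([[93,103]],28),'arc ends',P([[97,68],[95,140]],10))
e=P([[241,78],[230,345],[322,352]],15);print('foot',e,np.degrees(np.arctan2(*(e[1]-e[0])[[1,0]])))
e=P([[350,122],[350,335]],120);print('board',e)
e=P([[70,47],[342,58]],10);print('plate',e,np.degrees(np.arctan2(*(e[0]-e[1])[[1,0]])))
inc([((520,300,225),toolR(D(np.radians(172)))),((500,-166,170),toolR(D(np.radians(175))))])
E
```

```text
nut [[ 600.9 -149.    46. ]] stud [[607.4 -14.4  28. ]] arc ends [[636.9 -18.5  10. ]
 [584.9 -15.5  10. ]]
foot [[ 625.7 -119.5   15. ]
 [ 437.8 -103.9   15. ]
 [ 431.4 -166.7   15. ]] 175.25402349795792
board [[ 569.2 -173.8  120. ]
 [ 434.6 -166.6  120. ]]
plate [[ 6.527e+02  3.000e-01  1.000e+01]
 [ 6.395e+02 -1.923e+02  1.000e+01]] 86.07931747074642
[-0.433, -0.2592, 0.0063] [-0.0, 0.0, -0.102] deg 5.9
[-0.5252, -0.7165, 0.0613] [-0.0, 0.0, -0.155] deg 8.9
```

{"api": "move_arm", "payload": {"increments": [[[-0.035, -0.021, 0], [0, 0, -0.02], 0], [[-0.07, -0.042, 0], [0, 0, -0.03], 0], [[-0.105, -0.063, 0], [0, 0, -0.05], 0], [[-0.14, -0.084, 0], [0, 0, -0.07], 0], [[-0.175, -0.105, 0], [0, 0, -0.08], 0], [[-0.21, -0.126, 0], [0, 0, -0.1], 0], [[-0.245, -0.147, 0], [0, 0, -0.1], 0], [[-0.275, -0.165, 0], [0, 0, -0.1], 0]]}}

```text
t: 1.77
tcp_pos: [391.2, 426.8, 231.6]
eef_rot: [0.225, 3.133, -0.0]
contact_force: [0.5, -1.0, -0.0]
finger_gap: 1.0
grasp_force: 0.0
```

```bash
python3 - <<'E'
from h import *
st(); T=toolR(D(np.radians(175)))
inc([((480,150,225),T),((501,-168,170),T)])
E
```

```text
{'t': 1.767, 'tcp_pos': [391.174, 426.832, 231.606], 'eef_rot': [0.225, 3.133, -0.0], 'contact_force': [0.475, -0.954, -0.001], 'finger_gap': 1.0, 'grasp_force': 0.0, 'joints': [-0.928, 0.431, 0.026, 1.7, -0.012, 1.01, 0.53]}
[-0.1274, -0.2613, 0.0067] [-0.0, 0.001, -0.056] deg 3.2
[-0.1935, -0.5731, 0.0618] [-0.0, 0.001, -0.056] deg 3.2
```

{"api": "move_arm", "payload": {"increments": [[[-0.015, -0.036, 0], [0, 0, -0.01], 0], [[-0.033, -0.072, 0], [0, 0, -0.02], 0], [[-0.05, -0.108, 0], [0, 0, -0.03], 0], [[-0.067, -0.144, 0], [0, 0, -0.04], 0], [[-0.084, -0.18, 0], [0, 0, -0.056], 0], [[-0.1, -0.216, 0], [0, 0, -0.056], 0], [[-0.118, -0.252, 0], [0, 0, -0.056], 0], [[-0.13, -0.288, 0], [0, 0, -0.056], 0]]}}

```text
t: 2.43
tcp_pos: [478.1, 123.8, 231.6]
eef_rot: [0.135, 3.137, 0.0]
contact_force: [1.2, -0.8, 0.5]
finger_gap: 1.007
grasp_force: 0.0
```

{"api": "move_arm", "payload": {"increments": [[[-0.01, -0.038, 0], [0, 0, 0], 0], [[-0.018, -0.076, 0], [0, 0, 0], 0], [[-0.027, -0.114, 0.01], [0, 0, 0], 0], [[-0.036, -0.152, 0.02], [0, 0, 0], 0], [[-0.045, -0.19, 0.03], [0, 0, 0], 0], [[-0.054, -0.228, 0.04], [0, 0, 0], 0], [[-0.06, -0.265, 0.05], [0, 0, 0], 0], [[-0.063, -0.285, 0.055], [0, 0, 0], 0]]}}

```text
t: 3.1
tcp_pos: [514.8, -168.5, 175.4]
eef_rot: [-0.141, -3.138, 0.003]
contact_force: [-0.4, -0.2, -0.2]
finger_gap: 0.996
grasp_force: 0.0
```

```bash
python3 - <<'E'
from h import *
st(); T=toolR(D(np.radians(175)))
inc([((501,-168,150),T),((501,-168,82),T)])
a=save('side','s1.png'); b=save('top','t1.png')
u=cv2.resize(a[170:310,230:390],None,fx=2.5,fy=2.5);v=cv2.resize(b[130:270,260:420],None,fx=2.5,fy=2.5)
cv2.imwrite('pics/c1.png',cv2.cvtColor(np.hstack([u,v]),cv2.COLOR_RGB2BGR))
E
```

```text
{'t': 3.1, 'tcp_pos': [514.802, -168.532, 175.436], 'eef_rot': [-0.141, -3.138, 0.003], 'contact_force': [-0.43, -0.225, -0.185], 'finger_gap': 0.996, 'grasp_force': 0.0, 'joints': [0.124, 0.443, 0.151, 1.87, -0.084, 0.834, 1.799]}
[0.0138, -0.0007, 0.0254] [-0.002, -0.0, -0.003] deg 0.2
[0.0138, -0.0005, 0.0934] [-0.002, -0.0, -0.003] deg 0.2
```

View pics/c1.png

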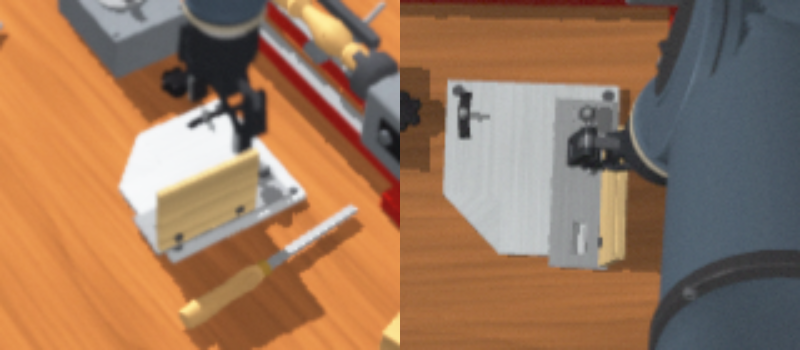

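```bash
python3 - <<'E'
from h import *
s=st(); p=s['tcp_pos']
f=lambda c,q,o:(proj(c,q)-o)*2.5
B=[[501.5,-167.4,120]]
print('side',f('side',p,[230,170]),f('side',B,[230,170])); print('top',f('top',p,[260,130])+[400,0],f('top',B,[260,130])+[400,0])
T=toolR(D(np.radians(175)));inc([((501,-169,150),T)])
E
```

```text
{'t': 3.2, 'tcp_pos': [514.513, -168.29, 175.463], 'eef_rot': [-0.145, -3.137, 0.003], 'contact_force': [0.096, 0.399, 0.634], 'finger_gap': 1.001, 'grasp_force': 0.0, 'joints': [0.124, 0.443, 0.151, 1.871, -0.084, 0.835, 1.796]}
side [[218.42617755 132.33542868]] [[207.28761537 169.3077494 ]]
top [[630.9051481  169.22566637]] [[619.98746159 191.62824711]]
[0.0134, -0.0019, 0.0255] [-0.002, -0.001, -0.005] deg 0.3
```

{"api": "move_arm", "payload": {"increments": [[[0.013, -0.002, 0.01], [0, 0, 0], 0], [[0.013, -0.002, 0.03], [0, 0, 0], 0], [[0.013, -0.002, 0.055], [0, 0, 0], 0], [[0.013, -0.002, 0.08], [0, 0, 0], 0], [[0.013, -0.002, 0.1], [0, 0, 0], 0], [[0.013, -0.002, 0.1], [0, 0, 0], 40], [[0.013, -0.002, 0.1], [0, 0, 0], 120], [[0.013, -0.002, 0.1], [0, 0, 0], 170]]}}

```text
t: 3.87
tcp_pos: [503.1, -164.1, 77.4]
eef_rot: [0.134, 3.138, -0.0]
contact_force: [-0.2, -0.1, 0.3]
finger_gap: 0.604
grasp_force: 0.0
```

{"api": "move_arm", "payload": {"increments": [[[0, 0, 0], [0, 0, 0], 200], [[0, 0, 0], [0, 0, 0], 210], [[0, 0, 0], [0, 0, 0], 220], [[0, 0, 0], [0, 0, 0], 255], [[0, 0, 0], [0, 0, 0], 255], [[0, 0, 0], [0, 0, 0], 255], [[0, 0, 0], [0, 0, 0], 255], [[0, 0, 0], [0, 0, 0], 255]]}}

```text
t: 4.53
tcp_pos: [502.7, -165.2, 77.0]
eef_rot: [0.136, 3.137, -0.001]
contact_force: [-0.7, -3.9, 6.5]
finger_gap: 0.107
grasp_force: 62.4
```

```bash
python3 - <<'E'
from h import *
s=st()
for c in ['side','top']:
  eyes.capture(c)
  for t in ['slot','board_top','deflector']:
    print(c,t,[(np.round(d['location']).tolist(),round(d['conf'],2)) for d in eyes.landmark_of(c,t)][:2])
E
```

```text
{'t': 4.533, 'tcp_pos': [502.716, -165.178, 76.994], 'eef_rot': [0.136, 3.137, -0.001], 'contact_force': [-0.654, -3.907, 6.541], 'finger_gap': 0.107, 'grasp_force': 62.445, 'joints': [0.15, 0.563, 0.117, 2.003, -0.113, 0.58, 1.828]}
side slot [([110.0, -277.0, -4.0], 0.89), ([465.0, -135.0, 13.0], 0.69)]
side board_top [([148.0, -314.0, 110.0], 0.77), ([503.0, -167.0, 120.0], 0.58)]
side deflector [([602.0, -143.0, 8.0], 0.81), ([244.0, -311.0, 2.0], 0.67)]
top slot [([467.0, -132.0, 11.0], 0.94)]
top board_top [([500.0, -161.0, 117.0], 0.96)]
top deflector []
```

```bash
cat >> h.py <<'E'
P0=np.array([601.1,-146.9,10.]); G=np.array([96.5,27,67.])
def pose(thd,lift=0,tau=0):
    # foot rests/raised by lift at its back edge (x=-22), tilted tau about it
    d=D(np.radians(thd),tau); b=np.array([-22,0,0.])
    o=P0+[0,0,lift]+D(np.radians(thd)).apply(b)-d.apply(b)
    return o+d.apply(G),toolR(d)
E
python3 - <<'E'
from h import *
print(pose(175)[0]); inc([pose(175-4.2*i,4) for i in range(1,9)])
E
```

```text
[ 502.61400658 -165.38672767   77.        ]
[0.0018, 0.007, -0.004] [-0.001, 0.001, 0.074] deg 4.2
[0.003, 0.0142, -0.004] [-0.001, 0.001, 0.147] deg 8.4
[0.0036, 0.0215, -0.004] [-0.001, 0.001, 0.221] deg 12.6
[0.0037, 0.0289, -0.004] [-0.001, 0.001, 0.294] deg 16.8
[0.0033, 0.0362, -0.004] [-0.001, 0.001, 0.367] deg 21.0
[0.0024, 0.0435, -0.004] [-0.0, 0.002, 0.44] deg 25.2
[0.0009, 0.0507, -0.004] [-0.0, 0.002, 0.514] deg 29.4
[-0.0011, 0.0577, -0.004] [-0.0, 0.002, 0.587] deg 33.6
```

{"api": "move_arm", "payload": {"increments": [[[0.0018, 0.007, -0.004], [0, 0, 0.074], 255], [[0.003, 0.0142, -0.004], [0, 0, 0.147], 255], [[0.0036, 0.0215, -0.004], [0, 0, 0.221], 255], [[0.0037, 0.0289, -0.004], [0, 0, 0.294], 255], [[0.0033, 0.0362, -0.004], [0, 0, 0.367], 255], [[0.0024, 0.0435, -0.004], [0, 0, 0.44], 255], [[0.0009, 0.0507, -0.004], [0, 0, 0.514], 255], [[-0.0011, 0.0577, -0.004], [0, 0, 0.587], 255]]}}

```text
t: 5.6
tcp_pos: [508.8, -106.8, 80.0]
eef_rot: [1.043, 2.963, -0.0]
contact_force: [3.5, -2.1, -6.9]
finger_gap: 0.108
grasp_force: 60.4
```

```bash
python3 - <<'E'
from h import *
s=st(); d=R.from_rotvec(s['eef_rot']).as_matrix(); print(np.degrees(np.arctan2(d[1,0],d[0,0])), pose(141.4,4)[0], s['ft_torque'])
inc([pose(141.4-4*i,4) for i in range(1,9)])
E
```

```text
{'t': 5.6, 'tcp_pos': [508.753, -106.769, 80.031], 'eef_rot': [1.043, 2.963, -0.0], 'contact_force': [3.546, -2.137, -6.867], 'finger_gap': 0.108, 'grasp_force': 60.392, 'joints': [-0.085, 0.568, 0.301, 2.028, -0.292, 0.586, 1.31]}
141.23176955910378 [ 508.8385253  -107.79667167   81.        ] [-0.63684101 -0.60383204 -0.10961145]
[0.001, 0.006, -0.001] [-0.0, 0.001, 0.067] deg 3.8
[0.0021, 0.0129, -0.001] [0.0, 0.001, 0.137] deg 7.8
[0.0029, 0.0199, -0.001] [0.0, 0.001, 0.207] deg 11.8
[0.0031, 0.0269, -0.001] [0.0, 0.001, 0.276] deg 15.8
[0.0028, 0.0339, -0.001] [0.0, 0.001, 0.346] deg 19.8
[0.0021, 0.0408, -0.001] [0.0, 0.001, 0.416] deg 23.8
[0.0008, 0.0477, -0.001] [0.0, 0.001, 0.486] deg 27.8
[-0.0009, 0.0545, -0.001] [0.0, 0.001, 0.556] deg 31.8
```

{"api": "move_arm", "payload": {"increments": [[[0.001, 0.006, 0], [0, 0, 0.067], 255], [[0.0021, 0.0129, 0], [0, 0, 0.137], 255], [[0.0029, 0.0199, 0], [0, 0, 0.207], 255], [[0.0031, 0.0269, 0], [0, 0, 0.276], 255], [[0.0028, 0.0339, 0], [0, 0, 0.346], 255], [[0.0021, 0.0408, 0], [0, 0, 0.416], 255], [[0.0008, 0.0477, 0], [0, 0, 0.486], 255], [[-0.0009, 0.0545, 0], [0, 0, 0.556], 255]]}}

```text
t: 6.27
tcp_pos: [543.4, -64.6, 79.9]
eef_rot: [1.815, 2.564, -0.0]
contact_force: [2.8, -2.7, -6.6]
finger_gap: 0.11
grasp_force: 60.4
```

```bash
python3 - <<'E'
from h import *
s=st(); d=R.from_rotvec(s['eef_rot']).as_matrix(); print(np.degrees(np.arctan2(d[1,0],d[0,0])), pose(109.4,4)[0], s['ft_torque'])
inc([pose(109.4-i*.5,4) for i in range(1,15)])
a=save('side','s2.png'); b=save('top','t2.png')
u=cv2.resize(a[170:310,230:390],None,fx=2.5,fy=2.5);v=cv2.resize(b[130:270,240:400],None,fx=2.5,fy=2.5)
cv2.imwrite('pics/c2.png',cv2.cvtColor(np.hstack([u,v]),cv2.COLOR_RGB2BGR))
E
```

```text
{'t': 6.267, 'tcp_pos': [543.381, -64.552, 79.896], 'eef_rot': [1.815, 2.564, -0.0], 'contact_force': [2.811, -2.722, -6.563], 'finger_gap': 0.11, 'grasp_force': 60.353, 'joints': [-0.275, 0.628, 0.477, 1.962, -0.456, 0.659, 0.831]}
109.42931807070516 [543.57943901 -64.84736407  81.        ] [-0.55537158 -0.56357725  0.12854631]
[-0.0001, 0.0009, -0.0011] [-0.0, 0.0, 0.009] deg 0.5
[0.0001, 0.0018, -0.0011] [-0.0, 0.0, 0.018] deg 1.0
[0.0003, 0.0026, -0.0011] [-0.0, 0.0, 0.027] deg 1.5
[0.0005, 0.0035, -0.0011] [-0.0, 0.0, 0.035] deg 2.0
[0.0007, 0.0043, -0.0011] [-0.0, 0.0, 0.044] deg 2.5
[0.0009, 0.0052, -0.0011] [-0.0, 0.0, 0.053] deg 3.0
[0.0011, 0.006, -0.0011] [-0.0, 0.0, 0.062] deg 3.5
[0.0013, 0.0069, -0.0011] [-0.0, 0.0, 0.07] deg 4.0
[0.0015, 0.0077, -0.0011] [-0.0, 0.0, 0.079] deg 4.5
[0.0016, 0.0086, -0.0011] [-0.0, 0.0, 0.088] deg 5.0
[0.0018, 0.0095, -0.0011] [-0.0, 0.0, 0.097] deg 5.5
[0.0019, 0.0103, -0.0011] [-0.0, 0.0, 0.105] deg 6.0
[0.0021, 0.0112, -0.0011] [-0.0, 0.0, 0.114] deg 6.5
[0.0022, 0.0121, -0.0011] [-0.0, 0.0, 0.123] deg 7.0
```

View pics/c2.png

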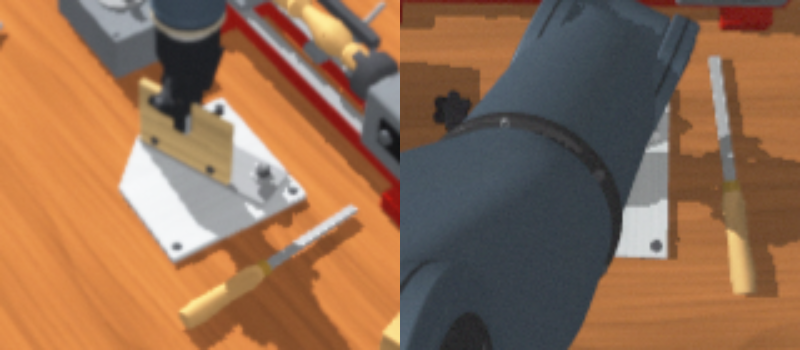

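The deflector is following the swing and lies round at about 109°. The arm hides the stud in both views, so I'll probe for it gently with the foot's edge.

{"api": "move_arm", "payload": {"increments": [[[0, 0.0009, 0], [0, 0, 0.009], 255], [[0.0002, 0.0018, 0], [0, 0, 0.018], 255], [[0.0004, 0.0026, 0], [0, 0, 0.027], 255], [[0.0006, 0.0035, 0], [0, 0, 0.035], 255], [[0.0008, 0.0043, 0], [0, 0, 0.044], 255], [[0.001, 0.0052, 0], [0, 0, 0.053], 255], [[0.0012, 0.006, 0], [0, 0, 0.062], 255], [[0.0013, 0.0069, 0], [0, 0, 0.07], 255]]}}

```text
t: 7.03
tcp_pos: [549.0, -61.3, 80.3]
eef_rot: [-1.901, -2.501, -0.0]
contact_force: [1.4, -2.2, -6.5]
finger_gap: 0.108
grasp_force: 60.4
```

{"api": "move_arm", "payload": {"increments": [[[0, 0.0004, 0], [0, 0, 0.004], 255], [[0.0001, 0.0009, 0], [0, 0, 0.009], 255], [[0.0002, 0.0013, 0], [0, 0, 0.013], 255], [[0.0003, 0.0017, 0], [0, 0, 0.017], 255], [[0.0003, 0.0017, 0], [0, 0, 0.017], 255], [[0.0003, 0.0017, 0], [0, 0, 0.017], 255], [[0.0003, 0.0017, 0], [0, 0, 0.017], 255], [[0.0003, 0.0017, 0], [0, 0, 0.017], 255]]}}

```text
t: 7.7
tcp_pos: [550.5, -60.6, 80.3]
eef_rot: [-1.921, -2.486, 0.0]
contact_force: [0.6, -0.6, -6.1]
finger_gap: 0.109
grasp_force: 60.4
```

```bash
cat >>h.py <<'E'
def where():
    s=r.read_state(); d=R.from_rotvec(s['eef_rot']).as_matrix(); th=np.degrees(np.arctan2(d[1,0],d[0,0])); p=np.array(s['tcp_pos'])
    Dm=R.from_rotvec(s['eef_rot'])*R.from_matrix(np.diag([1.,-1,-1]))
    print('t',round(s['t'],2),'th',round(th,2),'tilt',round(float(np.arcsin(d[2,0])),4),'tcp',p.round(1),'F_D',Dm.inv().apply(s['contact_force']).round(1),'T_D',Dm.inv().apply(s['ft_torque']).round(2),'gap',s['finger_gap'])
    print('slot at',(p+Dm.apply(np.array([135,0,0])-G)).round(1),'pivot hole',(p+Dm.apply(-G)).round(1),'stud if touching edge',(p+Dm.apply(np.array([135,-37,0])-G)).round(1))
    return s
E
python3 -c "
from h import *
where()"
```

```text
t 7.7 th 104.61 tilt 0.0002 tcp [550.5 -60.6  80.3] F_D [-0.8 -0.4 -6.1] T_D [ 0.06 -0.14 -0.02] gap 0.1090234255463678
slot at [566.9 -16.6  13.3] pivot hole [ 600.9 -147.2   13.2] stud if touching edge [602.7  -7.2  13.2]
```

{"api": "move_arm", "payload": {"increments": [[[0, 0.0004, 0], [0, 0, 0.004], 255], [[0.0001, 0.0009, 0], [0, 0, 0.009], 255], [[0.0002, 0.0013, 0], [0, 0, 0.013], 255], [[0.0003, 0.0017, 0], [0, 0, 0.017], 255], [[0.0003, 0.0017, 0], [0, 0, 0.017], 255], [[0.0003, 0.0017, 0], [0, 0, 0.017], 255], [[0.0003, 0.0017, 0], [0, 0, 0.017], 255], [[0.0003, 0.0017, 0], [0, 0, 0.017], 255]]}}

```text
t: 8.37
tcp_pos: [552.2, -59.9, 80.3]
eef_rot: [-1.942, -2.469, 0.0]
contact_force: [0.1, 0.4, -6.8]
finger_gap: 0.112
grasp_force: 60.4
```

```bash
sed -i 's/135,-37,0/129.8,-37,0/' h.py; python3 -c "
from h import *
where()"
```

```text
t 8.37 th 103.64 tilt 0.0 tcp [552.2 -59.9  80.3] F_D [ 0.3 -0.2 -6.8] T_D [ 0.16 -0.18  0.01] gap 0.1115389637541222
slot at [569.3 -16.2  13.3] pivot hole [ 601.2 -147.3   13.3] stud if touching edge [606.5 -12.5  13.3]
```

{"api": "move_arm", "payload": {"increments": [[[0, 0.0004, 0], [0, 0, 0.004], 255], [[0.0001, 0.0009, 0], [0, 0, 0.009], 255], [[0.0001, 0.0009, 0], [0, 0, 0.009], 255], [[0.0001, 0.0009, 0], [0, 0, 0.009], 255], [[0.0001, 0.0009, 0], [0, 0, 0.009], 255], [[0.0001, 0.0009, 0], [0, 0, 0.009], 255], [[0.0001, 0.0009, 0], [0, 0, 0.009], 255], [[0.0001, 0.0009, 0], [0, 0, 0.009], 255]]}}

```text
t: 9.03
tcp_pos: [553.0, -59.7, 80.3]
eef_rot: [-1.953, -2.461, 0.0]
contact_force: [1.0, 0.1, -5.5]
finger_gap: 0.11
grasp_force: 60.4
```

```bash
python3 -c "
from h import *
where()"
```

```text
t 9.03 th 103.12 tilt -0.0 tcp [553.  -59.7  80.3] F_D [-0.1 -1.  -5.5] T_D [ 0.11 -0.16  0.06] gap 0.10993238285733473
slot at [570.6 -16.   13.3] pivot hole [ 601.2 -147.5   13.3] stud if touching edge [607.8 -12.7  13.3]
```

{"api": "move_arm", "payload": {"increments": [[[0, 0.0004, 0], [0, 0, 0.004], 255], [[0.0001, 0.0009, 0], [0, 0, 0.009], 255], [[0.0002, 0.0013, 0], [0, 0, 0.013], 255], [[0.0002, 0.0013, 0], [0, 0, 0.013], 255], [[0.0002, 0.0013, 0], [0, 0, 0.013], 255], [[0.0002, 0.0013, 0], [0, 0, 0.013], 255], [[0.0002, 0.0013, 0], [0, 0, 0.013], 255], [[0.0002, 0.0013, 0], [0, 0, 0.013], 255]]}}

```text
t: 9.7
tcp_pos: [554.3, -59.1, 80.3]
eef_rot: [1.969, 2.448, -0.0]
contact_force: [-0.1, 0.4, -6.4]
finger_gap: 0.11
grasp_force: 60.3
```

```bash
python3 -c "
from h import *
where()"
```

```text
t 9.7 th 102.38 tilt -0.0 tcp [554.3 -59.1  80.3] F_D [ 0.4  0.1 -6.4] T_D [ 0.16 -0.15 -0.01] gap 0.110434835172621
slot at [572.4 -15.8  13.3] pivot hole [ 601.3 -147.6   13.3] stud if touching edge [609.7 -12.9  13.3]
```

{"api": "move_arm", "payload": {"increments": [[[0, 0.0004, 0], [0, 0, 0.004], 255], [[0.0001, 0.0009, 0], [0, 0, 0.009], 255], [[0.0002, 0.0013, 0], [0, 0, 0.013], 255], [[0.0002, 0.0013, 0], [0, 0, 0.013], 255], [[0.0002, 0.0013, 0], [0, 0, 0.013], 255], [[0.0002, 0.0013, 0], [0, 0, 0.013], 255], [[0.0002, 0.0013, 0], [0, 0, 0.013], 255], [[0.0002, 0.0013, 0], [0, 0, 0.013], 255]]}}

```text
t: 10.37
tcp_pos: [555.2, -58.7, 80.2]
eef_rot: [-1.985, -2.435, 0.001]
contact_force: [-2.4, -1.2, -6.1]
finger_gap: 0.11
grasp_force: 60.5
```

```bash
python3 -c "
from h import *
where()"
```

```text
t 10.37 th 101.63 tilt 0.0001 tcp [555.2 -58.7  80.2] F_D [-0.7  2.6 -6.1] T_D [ 0.96 -0.15  0.06] gap 0.10977990534815468
slot at [573.8 -15.5  13.2] pivot hole [ 601.  -147.8   13.2] stud if touching edge [611.1 -13.2  13.2]
```

{"api": "move_arm", "payload": {"increments": [[[0, 0.0003, 0], [0, 0, 0.003], 255], [[0.0001, 0.0006, 0], [0, 0, 0.006], 255], [[0.0001, 0.0009, 0], [0, 0, 0.009], 255], [[0.0001, 0.0009, 0], [0, 0, 0.009], 255], [[0.0001, 0.0009, 0], [0, 0, 0.009], 255], [[0.0001, 0.0009, 0], [0, 0, 0.009], 255], [[0.0001, 0.0009, 0], [0, 0, 0.009], 255], [[0.0001, 0.0009, 0], [0, 0, 0.009], 255]]}}

```text
t: 11.03
tcp_pos: [555.4, -58.5, 80.2]
eef_rot: [-1.995, -2.425, 0.002]
contact_force: [-5.5, -1.6, -3.0]
finger_gap: 0.111
grasp_force: 60.9
```

```bash
python3 -c "
from h import *
where()"
```

```text
t 11.03 th 101.12 tilt 0.0005 tcp [555.4 -58.5  80.2] F_D [-0.5  5.7 -3. ] T_D [ 1.72 -0.27  0.3 ] gap 0.11141057685365574
slot at [574.3 -15.5  13.1] pivot hole [ 600.3 -148.    13.1] stud if touching edge [611.6 -13.5  13.1]
```

```bash
sed -i 's/P0=np.array.*; G/P0=np.array([601.0,-147.5,10.]); G/' h.py; python3 - <<'E'
from h import *
inc([pose(102.5,3,0)]+[pose(103,3,.02*i) for i in range(1,8)])
E
```

```text
[-0.0003, -0.0017, 0.0002] [-0.002, -0.0, -0.024] deg 1.4
[-0.002, -0.0025, -0.0022] [-0.002, 0.019, -0.033] deg 2.2
[-0.0034, -0.0025, -0.0045] [-0.001, 0.039, -0.033] deg 2.9
[-0.0048, -0.0024, -0.0068] [-0.001, 0.059, -0.033] deg 3.9
[-0.0063, -0.0024, -0.0091] [-0.001, 0.079, -0.033] deg 4.9
[-0.0079, -0.0023, -0.0113] [-0.0, 0.099, -0.033] deg 6.0
[-0.0095, -0.0023, -0.0136] [0.0, 0.119, -0.033] deg 7.1
[-0.0111, -0.0022, -0.0157] [0.0, 0.139, -0.033] deg 8.2
```

{"api": "move_arm", "payload": {"increments": [[[-0.0003, -0.0017, 0], [0, 0, -0.024], 255], [[-0.002, -0.0025, -0.0022], [0, 0.019, -0.033], 255], [[-0.0034, -0.0025, -0.0045], [0, 0.039, -0.033], 255], [[-0.0048, -0.0024, -0.0068], [0, 0.059, -0.033], 255], [[-0.0063, -0.0024, -0.0091], [0, 0.079, -0.033], 255], [[-0.0079, -0.0023, -0.0113], [0, 0.099, -0.033], 255], [[-0.0095, -0.0023, -0.0136], [0, 0.119, -0.033], 255], [[-0.0111, -0.0022, -0.0157], [0, 0.139, -0.033], 255]]}}

```text
t: 11.7
tcp_pos: [556.6, -70.2, 96.4]
eef_rot: [-1.887, -2.371, -0.136]
contact_force: [0.1, 0.3, -6.5]
finger_gap: 0.106
grasp_force: 60.4
```

```bash
python3 - <<'E'
from h import *
where()
print(pose(103,3,.14)[0])
inc([pose(103-i*2.15,3,.14) for i in range(1,9)])
E
```

```text
t 11.7 th 102.99 tilt 0.1407 tcp [556.6 -70.2  96.4] F_D [-0.7 -0.2 -6.5] T_D [ 0.19  0.33 -0.06] gap 0.10649404966742433
slot at [572.4 -17.8  35.5] pivot hole [ 602.4 -148.1   16.6] stud if touching edge [609.6 -14.5  34.9]
[555.3481956  -69.78642066  95.88033083]
[0.0016, 0.0021, 0.0007] [-0.002, -0.001, 0.037] deg 2.1
[0.0024, 0.0054, 0.0008] [-0.008, -0.001, 0.074] deg 4.3
[0.0031, 0.0087, 0.0009] [-0.013, -0.001, 0.111] deg 6.4
[0.0037, 0.0121, 0.001] [-0.018, -0.001, 0.148] deg 8.6
[0.0041, 0.0154, 0.0011] [-0.023, -0.001, 0.186] deg 10.7
[0.0045, 0.0188, 0.0012] [-0.029, -0.001, 0.223] deg 12.9
[0.0047, 0.0221, 0.0012] [-0.034, -0.001, 0.26] deg 15.0
[0.0047, 0.0255, 0.0012] [-0.039, -0.001, 0.297] deg 17.2
```

{"api": "move_arm", "payload": {"increments": [[[0.0014, 0.0021, 0], [-0.003, 0, 0.037], 255], [[0.0024, 0.0054, 0], [-0.008, 0, 0.074], 255], [[0.0031, 0.0087, 0], [-0.013, 0, 0.111], 255], [[0.0037, 0.0121, 0], [-0.018, 0, 0.148], 255], [[0.0041, 0.0154, 0], [-0.023, 0, 0.186], 255], [[0.0045, 0.0188, 0], [-0.029, 0, 0.223], 255], [[0.0047, 0.0221, 0], [-0.034, 0, 0.26], 255], [[0.0047, 0.0255, 0], [-0.039, 0, 0.297], 255]]}}

```text
t: 12.37
tcp_pos: [580.4, -59.5, 96.8]
eef_rot: [-2.23, -2.069, -0.156]
contact_force: [-0.4, -0.5, -7.1]
finger_gap: 0.112
grasp_force: 60.4
```

```bash
python3 - <<'E'
from h import *
where()
print(pose(85.8,3,.14)[0])
inc([pose(85.8,3-0.4*i,.14-.0175*i) for i in range(1,9)])
a=save('side','s3.png')
cv2.imwrite('pics/c3.png',cv2.cvtColor(cv2.resize(a[170:290,250:370],None,fx=5,fy=5,interpolation=cv2.INTER_CUBIC),cv2.COLOR_RGB2BGR))
E
```

```text
t 12.37 th 85.72 tilt 0.1403 tcp [580.4 -59.5  96.8] F_D [-1.5  0.4 -6.9] T_D [ 0.15  0.25 -0.06] gap 0.11248185122341965
slot at [610.8 -14.2  35.8] pivot hole [ 600.8 -147.5   16.9] stud if touching edge [647.3 -22.1  35. ]
[580.37035007 -59.76229315  95.88033083]
[0.0008, 0.0, 0.0033] [-0.0, -0.018, -0.001] deg 1.0
[0.0018, 0.0, 0.0058] [-0.0, -0.035, -0.001] deg 2.0
[0.0028, 0.0, 0.0083] [-0.0, -0.053, -0.001] deg 3.0
[0.0038, 0.0, 0.0109] [-0.0, -0.07, -0.001] deg 4.0
[0.0048, 0.0, 0.0134] [-0.0, -0.088, -0.001] deg 5.0
[0.0057, 0.0, 0.016] [-0.0, -0.105, -0.001] deg 6.0
[0.0066, 0.0, 0.0186] [-0.0, -0.123, -0.001] deg 7.0
[0.0074, 0.0, 0.0212] [-0.0, -0.14, -0.001] deg 8.0
```

View pics/c3.png

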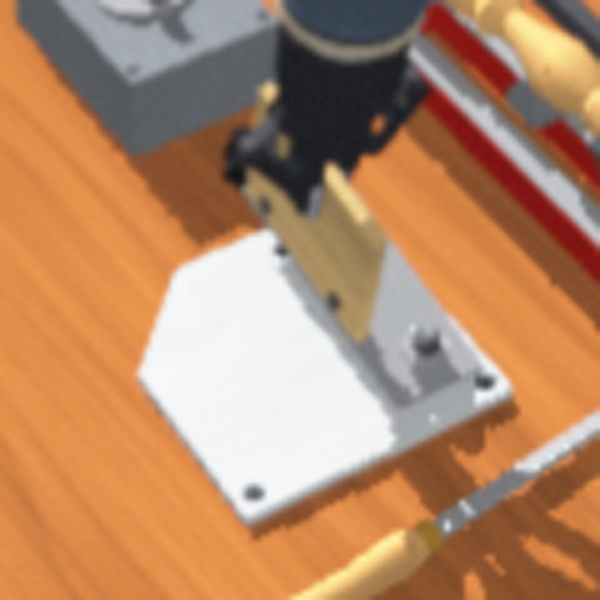

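The deflector is over the far side of the plate, tilted up and clear of the stud. The slot is computed at (610.8,-14.2) against a stud estimate of (611,-13.3). I'll lower it halfway and check the force.

{"api": "move_arm", "payload": {"increments": [[[0.0008, 0, 0.0028], [0, -0.018, 0], 255], [[0.0013, 0, 0.0041], [0, -0.026, 0], 255], [[0.0018, 0, 0.0053], [0, -0.035, 0], 255], [[0.0023, 0, 0.0066], [0, -0.044, 0], 255], [[0.0028, 0, 0.0078], [0, -0.053, 0], 255], [[0.0033, 0, 0.0091], [0, -0.061, 0], 255], [[0.0038, 0, 0.0104], [0, -0.07, 0], 255], [[0.0038, 0, 0.0104], [0, -0.07, 0], 255]]}}

```text
t: 13.08
tcp_pos: [580.6, -53.7, 86.6]
eef_rot: [-2.264, -2.108, -0.077]
contact_force: [0.8, -0.1, -5.5]
finger_gap: 0.109
grasp_force: 60.5
```

```bash
python3 - <<'E'
from h import *
where()
inc([pose(85.75,1-0.2*i,.07-.0117*i) for i in range(1,7)])
E
```

```text
t 13.08 th 85.9 tilt 0.0684 tcp [580.6 -53.7  86.6] F_D [-0.4 -0.9 -5.4] T_D [ 0.01  0.29 -0.01] gap 0.10881983532016984
slot at [610.5 -12.7  22.4] pivot hole [ 600.9 -147.1   13.2] stud if touching edge [647.1 -20.6  22. ]
[0.0002, 0.0003, 0.0021] [-0.001, -0.01, 0.003] deg 0.6
[0.001, 0.0003, 0.0037] [-0.001, -0.022, 0.003] deg 1.3
[0.0017, 0.0003, 0.0053] [-0.001, -0.033, 0.003] deg 1.9
[0.0024, 0.0003, 0.0069] [-0.001, -0.045, 0.003] deg 2.6
[0.0031, 0.0003, 0.0085] [-0.001, -0.057, 0.003] deg 3.3
[0.0038, 0.0003, 0.0101] [-0.001, -0.069, 0.003] deg 3.9
```

The slot has passed below the stud's tip (22 mm against 28 mm) with no reaction, so the stud is in it. I'll finish lowering.

{"api": "move_arm", "payload": {"increments": [[[0.0002, 0, 0.0014], [0, -0.01, 0], 255], [[0.001, 0, 0.0031], [0, -0.022, 0], 255], [[0.0017, 0, 0.0047], [0, -0.033, 0], 255], [[0.0024, 0, 0.0063], [0, -0.045, 0], 255], [[0.0031, 0, 0.008], [0, -0.057, 0], 255], [[0.0038, 0, 0.0095], [0, -0.068, 0], 255], [[0.0038, 0, 0.0095], [0, -0.068, 0], 255], [[0.0038, 0, 0.0095], [0, -0.068, 0], 255]]}}

```text
t: 13.75
tcp_pos: [580.9, -49.3, 77.7]
eef_rot: [-2.299, -2.139, -0.001]
contact_force: [-0.0, -0.4, -4.9]
finger_gap: 0.107
grasp_force: 60.6
```

```bash
python3 - <<'E'
from h import *
where()
E
```

```text
t 13.75 th 85.88 tilt 0.0012 tcp [580.9 -49.3  77.7] F_D [-0.4 -0.  -4.9] T_D [ 0.06 -0.19 -0.01] gap 0.1073465158642756
slot at [610.6 -12.8  10.7] pivot hole [ 600.9 -147.4   10.6] stud if touching edge [647.1 -20.6  10.7]
```

{"api": "move_arm", "payload": {"increments": [[[0, 0, 0.0004], [0, 0, 0], 255], [[0, 0, 0.0008], [0, 0, 0], 255], [[0, 0, 0.0008], [0, 0, 0], 200], [[0, 0, 0.0008], [0, 0, 0], 150], [[0, 0, 0.0008], [0, 0, 0], 90], [[0, 0, 0.0008], [0, 0, 0], 40], [[0, 0, 0.0008], [0, 0, 0], 0], [[0, 0, 0.0008], [0, 0, 0], 0]]}}

```text
t: 14.42
tcp_pos: [581.0, -49.9, 77.0]
eef_rot: [-2.3, -2.139, -0.001]
contact_force: [0.3, 0.4, 0.2]
finger_gap: 0.909
grasp_force: 0.0
```

{"api": "move_arm", "payload": {"increments": [[[0, 0, 0], [0, 0, 0], 0], [[0, 0, -0.01], [0, 0, 0], 0], [[0, 0, -0.03], [0, 0, 0], 0], [[0, 0, -0.055], [0, 0, 0], 0], [[0, 0, -0.08], [0, 0, 0], 0], [[0, 0, -0.1], [0, 0, 0], 0], [[0, 0, -0.11], [0, 0, 0], 0], [[0, 0, -0.11], [0, 0, 0], 0]]}}

```text
t: 15.08
tcp_pos: [582.0, -50.3, 189.4]
eef_rot: [2.3, 2.138, 0.006]
contact_force: [-1.7, -1.2, 0.5]
finger_gap: 1.004
grasp_force: 0.0
```

```bash
python3 - <<'E'
from h import *
st(); inc([((616,130,190),toolR(D(np.radians(90))))])
E
```

```text
{'t': 15.083, 'tcp_pos': [581.982, -50.301, 189.442], 'eef_rot': [2.3, 2.138, 0.006], 'contact_force': [-1.747, -1.21, 0.501], 'finger_gap': 1.004, 'grasp_force': 0.0, 'joints': [-0.431, 0.573, 0.707, 1.761, -0.444, 0.969, 0.381]}
[0.1823, 0.0208, -0.0002] [0.004, -0.001, -0.073] deg 4.2
```

```bash
python3 - <<'E'
from h import *
a=save('side','s4.png');b=save('top','t4.png')
for t in ['cover_knob','cover_pin','port','slot','board_top']:
  for c in ['side','top']:
    print(c,t,[(np.round(d['location'],1).tolist(),round(d['conf'],2)) for d in eyes.landmark_of(c,t)][:2])
u=cv2.resize(a[120:270,230:380],None,fx=2.66,fy=2.66,interpolation=cv2.INTER_CUBIC);v=cv2.resize(b[110:260,160:310],None,fx=2.66,fy=2.66,interpolation=cv2.INTER_CUBIC)
cv2.imwrite('pics/c4.png',cv2.cvtColor(np.hstack([u,v]),cv2.COLOR_RGB2BGR))
inc([((619,185,160),toolR(D(np.radians(84))))])
E
```

```text
side cover_knob [([624.1, 185.4, 106.4], 0.78)]
top cover_knob [([618.2, 185.3, 101.6], 0.84), ([622.6, 203.3, 69.4], 0.43)]
side cover_pin [([628.7, 257.9, 67.8], 0.6), ([536.2, -254.0, 4.5], 0.33)]
top cover_pin [([627.0, 265.8, 74.8], 0.95)]
side port [([623.9, 205.6, 70.3], 0.73), ([624.6, 183.3, 102.7], 0.64)]
top port [([626.3, 207.9, 68.2], 0.86)]
side slot [([106.4, -279.2, 1.2], 0.85), ([612.0, -15.9, 10.1], 0.84)]
top slot [([114.2, -276.2, 1.0], 0.76)]
side board_top [([584.5, -46.9, 118.5], 0.84), ([147.0, -316.3, 111.7], 0.71)]
top board_top [([142.7, -314.1, 107.5], 0.66)]
[0.2371, 0.021, 0.0269] [-0.001, -0.001, 0.032] deg 1.8
```

View pics/c4.png

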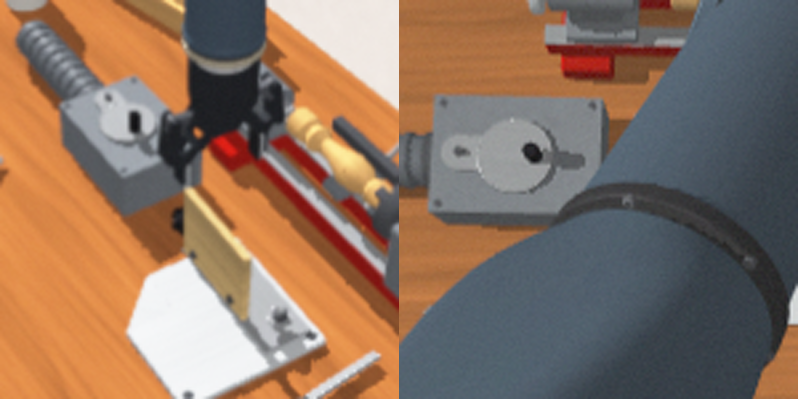

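The deflector stands at its new place (side crop 215,250), with the slot seen at (612,-16). The cover's knob is at side crop (134,122) and top crop (533,152), about (621,185.5). The pin is at about (627.5,261).

{"api": "move_arm", "payload": {"increments": [[[0.035, 0.003, 0], [0, 0, 0], 135], [[0.07, 0.007, 0], [0, 0, 0.01], 135], [[0.105, 0.01, 0], [0, 0, 0.02], 135], [[0.14, 0.014, 0], [0, 0, 0.02], 135], [[0.175, 0.017, 0.01], [0, 0, 0.02], 135], [[0.21, 0.021, 0.02], [0, 0, 0.02], 135], [[0.237, 0.023, 0.03], [0, 0, 0.02], 135], [[0.237, 0.023, 0.03], [0, 0, 0.02], 135]]}}

```text
t: 16.35
tcp_pos: [619.8, 193.2, 154.1]
eef_rot: [-2.308, -2.123, 0.0]
contact_force: [-0.9, 0.8, -0.2]
finger_gap: 0.469
grasp_force: 0.0
```

```bash
cat >> h.py <<'E'
PIN=np.array([627.5,261,0]); 
def kp(adeg,z,rad=76.): # knob pose: pin->knob direction angle adeg
    a=np.radians(adeg); return PIN+[rad*np.cos(a),rad*np.sin(a),z], toolR(D(a-np.pi))
E
python3 - <<'E'
from h import *
st(); inc([kp(265,120),kp(265,84)])
E
```

```text
{'t': 16.35, 'tcp_pos': [619.829, 193.231, 154.051], 'eef_rot': [-2.308, -2.123, 0.0], 'contact_force': [-0.861, 0.782, -0.247], 'finger_gap': 0.469, 'grasp_force': 0.0, 'joints': [-0.759, 0.708, 0.691, 1.621, -0.518, 1.006, 0.015]}
[-0.0079, 0.0018, 0.034] [-0.004, -0.004, 0.004] deg 0.4
[-0.0081, 0.002, 0.07] [-0.004, -0.004, 0.004] deg 0.4
```

{"api": "move_arm", "payload": {"increments": [[[-0.008, 0.002, 0.01], [0, 0, 0], 135], [[-0.008, 0.002, 0.025], [0, 0, 0], 135], [[-0.008, 0.002, 0.04], [0, 0, 0], 135], [[-0.008, 0.002, 0.05], [0, 0, 0], 135], [[-0.008, 0.002, 0.06], [0, 0, 0], 135], [[-0.008, 0.002, 0.067], [0, 0, 0], 135], [[-0.008, 0.002, 0.071], [0, 0, 0], 135], [[-0.008, 0.002, 0.071], [0, 0, 0], 135]]}}

```text
t: 17.02
tcp_pos: [622.0, 176.4, 85.5]
eef_rot: [-2.321, -2.115, 0.0]
contact_force: [-0.1, 1.3, 0.6]
finger_gap: 0.47
grasp_force: 0.0
```

```bash
python3 - <<'E'
from h import *
st(); inc([kp(265-5.5*i,83) for i in range(1,9)])
a=save('side','s5.png')
cv2.imwrite('pics/c5.png',cv2.cvtColor(cv2.resize(a[110:210,230:330],None,fx=5,fy=5,interpolation=cv2.INTER_CUBIC),cv2.COLOR_RGB2BGR))
E
```

```text
{'t': 17.017, 'tcp_pos': [621.984, 176.398, 85.483], 'eef_rot': [-2.321, -2.115, 0.0], 'contact_force': [-0.093, 1.341, 0.633], 'finger_gap': 0.47, 'grasp_force': 0.0, 'joints': [-0.709, 0.776, 0.638, 1.693, -0.578, 0.871, 0.083]}
[0.0091, -0.0092, 0.0025] [-0.001, -0.001, 0.09] deg 5.2
[0.0101, -0.0164, 0.0025] [-0.001, -0.001, 0.186] deg 10.7
[0.0118, -0.0235, 0.0025] [-0.001, -0.001, 0.282] deg 16.2
[0.0141, -0.0304, 0.0025] [-0.001, -0.001, 0.378] deg 21.7
[0.0171, -0.0371, 0.0025] [-0.001, -0.0, 0.474] deg 27.2
[0.0208, -0.0434, 0.0026] [-0.001, -0.0, 0.57] deg 32.7
[0.025, -0.0493, 0.0026] [-0.001, -0.0, 0.666] deg 38.2
[0.0298, -0.0548, 0.0026] [-0.001, -0.0, 0.762] deg 43.7
```

View pics/c5.png

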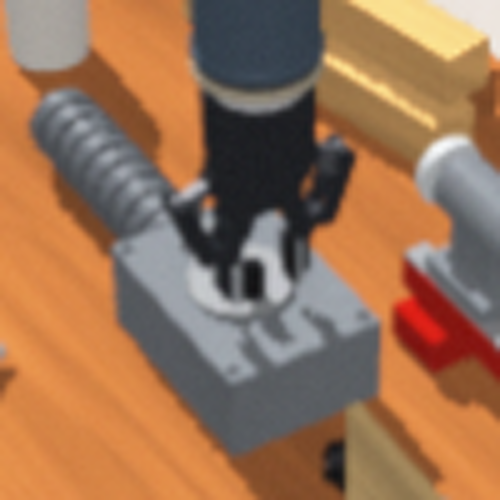

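```bash
python3 - <<'E'
from h import *
s=st(); p=np.array(s['tcp_pos']); T=R.from_rotvec(s['eef_rot'])
f=lambda q:((proj('side',q)-[230,110])*5).round().tolist()
print('knob top,base',f([[621,185.5,104],[621,185.5,75]]),'tips -y,+y',f(p+T.apply([[0,-20,-6],[0,20,-6]])),'tips outer',f(p+T.apply([[0,-34,-6],[0,34,-6]])),'tcp',f(p))
a=eyes.capture('side')
for t in ['cover_knob']:
    print([(np.round(d['location'],1).tolist(),round(d['conf'],2)) for d in eyes.landmark_of('side',t)][:3])
E
```

```text
{'t': 17.067, 'tcp_pos': [622.296, 176.494, 86.141], 'eef_rot': [-2.321, -2.115, -0.001], 'contact_force': [1.364, -0.517, 0.292], 'finger_gap': 0.468, 'grasp_force': 0.0, 'joints': [-0.71, 0.775, 0.638, 1.692, -0.578, 0.871, 0.083]}
knob top,base [[251.0, 258.0], [252.0, 290.0]] tips -y,+y [[234.0, 287.0], [286.0, 268.0]] tips outer [[216.0, 293.0], [303.0, 261.0]] tcp [[260.0, 284.0]]
[([620.3, 184.0, 104.7], 0.48), ([624.5, 204.7, 71.5], 0.33), ([600.9, -146.1, 0.4], 0.26)]
```

{"api": "move_arm", "payload": {"increments": [[[0.0085, -0.002, 0.002], [0, 0, 0.01], 135], [[0.0091, -0.0092, 0.002], [0, 0, 0.09], 135], [[0.0101, -0.0164, 0.002], [0, 0, 0.186], 135], [[0.0118, -0.0235, 0.002], [0, 0, 0.282], 135], [[0.0141, -0.0304, 0.002], [0, 0, 0.378], 135], [[0.0171, -0.0371, 0.002], [0, 0, 0.474], 135], [[0.0208, -0.0434, 0.002], [0, 0, 0.57], 135], [[0.025, -0.0493, 0.002], [0, 0, 0.666], 135]]}}

```text
t: 17.83
tcp_pos: [575.5, 206.9, 84.7]
eef_rot: [-2.888, -1.233, -0.002]
contact_force: [1.0, -1.6, -0.1]
finger_gap: 0.471
grasp_force: 0.7
```

```bash
python3 - <<'E'
from h import *
eyes.capture('side');eyes.capture('side')
s=st(); p=np.array(s['tcp_pos'])-PIN; print(np.hypot(*p[:2]),np.degrees(np.arctan2(p[1],p[0]))%360)
for t in ['cover_knob']:
    print([(np.round(d['location'],1).tolist(),round(d['conf'],2)) for d in eyes.landmark_of('side',t)][:3])
s=st()
inc([kp(226.5-5.5*i,84) for i in range(1,9)])
E
```

```text
{'t': 17.933, 'tcp_pos': [574.698, 208.114, 84.179], 'eef_rot': [-2.885, -1.24, -0.0], 'contact_force': [-0.687, 0.451, -0.394], 'finger_gap': 0.47, 'grasp_force': 0.0, 'joints': [-0.891, 0.802, 0.826, 1.796, -0.75, 0.89, -0.474]}
74.73274107244117 225.0453361679735
[([609.3, 51.2, -4.1], 0.71), ([585.5, 198.4, 104.1], 0.68)]
{'t': 17.983, 'tcp_pos': [575.245, 207.45, 84.305], 'eef_rot': [-2.883, -1.246, -0.001], 'contact_force': [-0.534, 0.482, -0.29], 'finger_gap': 0.471, 'grasp_force': 0.0, 'joints': [-0.89, 0.801, 0.825, 1.795, -0.749, 0.89, -0.47]}
[-0.0008, -0.0062, 0.0003] [-0.001, -0.001, 0.1] deg 5.7
[0.0003, -0.0135, 0.0003] [-0.001, -0.001, 0.196] deg 11.2
[0.002, -0.0205, 0.0003] [-0.001, -0.001, 0.292] deg 16.7
[0.0045, -0.0274, 0.0003] [-0.001, -0.001, 0.388] deg 22.2
[0.0075, -0.034, 0.0003] [-0.001, -0.001, 0.484] deg 27.7
[0.0112, -0.0403, 0.0004] [-0.001, -0.001, 0.58] deg 33.2
[0.0155, -0.0462, 0.0004] [-0.001, -0.001, 0.676] deg 38.7
[0.0204, -0.0517, 0.0004] [-0.001, -0.001, 0.772] deg 44.2
```

{"api": "move_arm", "payload": {"increments": [[[-0.0008, -0.0062, 0], [0, 0, 0.1], 135], [[0.0003, -0.0135, 0], [0, 0, 0.196], 135], [[0.002, -0.0205, 0], [0, 0, 0.292], 135], [[0.0045, -0.0274, 0], [0, 0, 0.388], 135], [[0.0075, -0.034, 0], [0, 0, 0.484], 135], [[0.0112, -0.0403, 0], [0, 0, 0.58], 135], [[0.0155, -0.0462, 0], [0, 0, 0.676], 135], [[0.0204, -0.0517, 0], [0, 0, 0.772], 135]]}}

```text
t: 18.65
tcp_pos: [552.0, 256.3, 84.5]
eef_rot: [-3.14, -0.06, 0.001]
contact_force: [-0.6, -1.7, 0.7]
finger_gap: 0.467
grasp_force: 0.9
```

```bash
python3 - <<'E'
from h import *
eyes.capture('side');eyes.capture('side')
s=st(); p=np.array(s['tcp_pos'])-PIN; print(np.hypot(*p[:2]),np.degrees(np.arctan2(p[1],p[0]))%360)
for t in ['cover_knob']:
    print([(np.round(d['location'],1).tolist(),round(d['conf'],2)) for d in eyes.landmark_of('side',t)][:3])
s=st()
inc([kp(a,84) for a in (179,176,173,171)])
E
```

```text
{'t': 18.75, 'tcp_pos': [551.95, 257.741, 83.93], 'eef_rot': [-3.14, -0.067, 0.001], 'contact_force': [1.448, -0.575, -0.048], 'finger_gap': 0.474, 'grasp_force': 0.0, 'joints': [-1.065, 0.898, 1.033, 1.804, -0.919, 1.009, -1.175]}
75.62016987398265 182.46996285955146
[([554.5, 246.2, 106.2], 0.81)]
{'t': 18.8, 'tcp_pos': [552.224, 256.898, 84.137], 'eef_rot': [-3.14, -0.072, 0.0], 'contact_force': [-0.669, -1.239, 0.12], 'finger_gap': 0.47, 'grasp_force': 0.0, 'joints': [-1.064, 0.897, 1.033, 1.805, -0.918, 1.008, -1.171]}
[-0.0005, -0.0055, 0.0001] [-0.001, 0.0, 0.063] deg 3.6
[-0.0001, -0.0094, 0.0001] [-0.001, 0.0, 0.116] deg 6.6
[0.0005, -0.0134, 0.0001] [-0.001, 0.0, 0.168] deg 9.6
[0.0009, -0.016, 0.0001] [-0.001, 0.0, 0.203] deg 11.6
```

{"api": "move_arm", "payload": {"increments": [[[-0.0005, -0.003, 0], [0, 0, 0.03], 135], [[-0.0005, -0.0055, 0], [0, 0, 0.063], 135], [[-0.0001, -0.0094, 0], [0, 0, 0.116], 135], [[0.0005, -0.0134, 0], [0, 0, 0.168], 135], [[0.0009, -0.016, 0], [0, 0, 0.203], 135], [[0.0012, -0.018, 0], [0, 0, 0.23], 135], [[0.0012, -0.018, 0], [0, 0, 0.23], 135], [[0.0012, -0.018, 0], [0, 0, 0.23], 135]]}}

```text
t: 19.47
tcp_pos: [552.8, 274.1, 84.5]
eef_rot: [-3.127, 0.292, 0.0]
contact_force: [0.2, 0.4, -0.4]
finger_gap: 0.469
grasp_force: 0.0
```

```bash
python3 - <<'E'
from h import *
eyes.capture('side')
s=st(); p=np.array(s['tcp_pos'])-PIN; print(np.hypot(*p[:2]),np.degrees(np.arctan2(p[1],p[0]))%360)
for t in ['cover_knob','cover_pin','port']:
    print([(np.round(d['location'],1).tolist(),round(d['conf'],2)) for d in eyes.landmark_of('side',t)][:3])
E
```

```text
{'t': 19.517, 'tcp_pos': [552.741, 274.134, 84.51], 'eef_rot': [-3.126, 0.293, 0.0], 'contact_force': [-0.74, -0.256, -0.099], 'finger_gap': 0.473, 'grasp_force': 0.0, 'joints': [-1.1, 0.935, 1.088, 1.784, -0.96, 1.058, -1.4]}
75.90404666742695 170.0359402985939
[([554.5, 262.3, 103.5], 0.59)]
[([768.1, -72.5, 2.4], 0.71), ([628.5, 257.2, 68.2], 0.55)]
[([623.2, 205.8, 72.0], 0.77), ([469.0, 485.4, -3.0], 0.66)]
```

{"api": "move_arm", "payload": {"increments": [[[0.0012, 0.003, 0], [0, 0, 0], 135], [[0.0012, 0.005, 0], [0, 0, 0], 135], [[0.0012, 0.005, -0.01], [0, 0, 0], 135], [[0.0012, 0.005, -0.03], [0, 0, 0], 135], [[0.0012, 0.005, -0.06], [0, 0, 0], 135], [[0.0012, 0.005, -0.09], [0, 0, 0], 135], [[0.0012, 0.005, -0.12], [0, 0, 0], 100], [[0.0012, 0.005, -0.13], [0, 0, 0], 50]]}}

```text
t: 20.33
tcp_pos: [554.3, 268.5, 219.4]
eef_rot: [-3.124, 0.299, -0.007]
contact_force: [1.8, -0.4, 0.6]
finger_gap: 0.731
grasp_force: 0.0
```

```bash
python3 - <<'E'
from h import *
st(); inc([((400,420,230),toolR(D(np.radians(0))))])
E
```

```text
{'t': 20.333, 'tcp_pos': [554.324, 268.484, 219.431], 'eef_rot': [-3.124, 0.299, -0.007], 'contact_force': [1.773, -0.435, 0.601], 'finger_gap': 0.731, 'grasp_force': 0.0, 'joints': [-1.145, 0.803, 1.226, 1.647, -0.791, 1.267, -1.524]}
[-0.1802, -0.1196, -0.011] [-0.003, -0.005, -0.191] deg 10.9
```

{"api": "move_arm", "payload": {"increments": [[[-0.025, -0.017, 0], [0, 0, 0], 0], [[-0.05, -0.034, 0], [0, 0, 0], 0], [[-0.075, -0.05, 0], [0, 0, 0], 0], [[-0.1, -0.067, 0], [0, 0, 0], 0], [[-0.125, -0.084, 0], [0, 0, 0], 0], [[-0.15, -0.1, 0], [0, 0, 0], 0], [[-0.165, -0.11, 0], [0, 0, 0], 0], [[-0.165, -0.11, 0], [0, 0, 0], 0]]}}

```text
t: 21.0
tcp_pos: [408.1, 412.1, 214.1]
eef_rot: [-3.127, 0.288, 0.004]
contact_force: [-0.2, 1.3, 0.6]
finger_gap: 0.997
grasp_force: 0.0
```

```bash
python3 - <<'E'
from h import *
a=save('side','s6.png');b=save('top','t6.png')
for t in ['cover_knob','port','slot','board_top','deflector']:
  for c in ['side','top']:
    print(c,t,[(np.round(d['location'],1).tolist(),round(d['conf'],2)) for d in eyes.landmark_of(c,t)][:2])
u=cv2.resize(a[130:280,230:380],None,fx=2.66,fy=2.66,interpolation=cv2.INTER_CUBIC);v=cv2.resize(b[110:260,160:360],(532,399),interpolation=cv2.INTER_CUBIC)
cv2.imwrite('pics/c6.png',cv2.cvtColor(np.hstack([u,v[:,:]])[:,:],cv2.COLOR_RGB2BGR) if 0 else cv2.cvtColor(cv2.resize(np.hstack([u,v]),(800,342)),cv2.COLOR_RGB2BGR))
E
```

```text
side cover_knob [([609.9, -15.3, 12.7], 0.67), ([551.6, 260.5, 106.5], 0.58)]
top cover_knob [([549.3, 259.8, 101.4], 0.6), ([463.9, 488.5, -4.3], 0.27)]
side port [([627.7, 204.5, 72.2], 0.73), ([604.5, -148.5, 5.2], 0.69)]
top port [([627.2, 207.5, 67.6], 0.82)]
side slot [([610.9, -15.4, 14.9], 0.66), ([109.4, -277.0, -0.4], 0.57)]
top slot [([602.0, -151.4, -2.2], 0.26)]
side board_top [([582.3, -47.6, 121.2], 0.79), ([144.9, -315.7, 109.5], 0.69)]
top board_top [([146.3, -315.0, 107.4], 0.88), ([465.3, 489.7, -2.9], 0.68)]
side deflector [([242.8, -311.2, 0.7], 0.83), ([602.0, -145.2, 10.8], 0.71)]
top deflector [([241.6, -318.2, 2.1], 0.62), ([598.4, -150.2, 4.6], 0.55)]
```

View pics/c6.png

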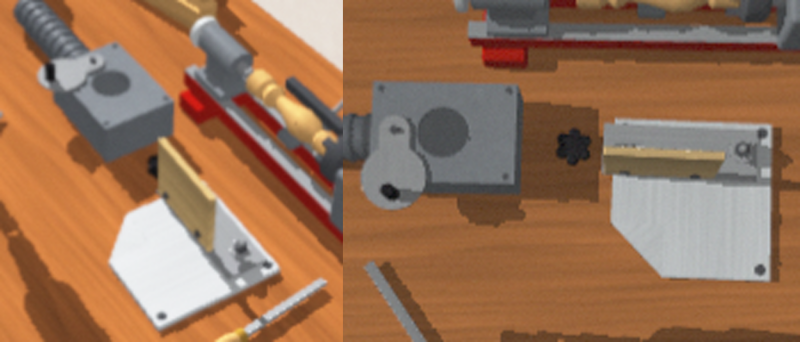

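The port (crop 443,132) is fully open with the cover swung aside. The deflector's foot lies flat over the arc slot, at the same grip height as before it was moved (77.0 mm). The star knob and the gouge are where they were. I'm handing the job in.

```bash
python3 -c "
from h import *
print(workorder.finish_job())"
```

```text
the job is handed in; nothing more can be done
None
```

The job is handed in at about 21 s of robot time: the deflector's slot is over the stud with its foot flat on the plate, the cover is swung aside so the port is fully open, and the gripper touches neither; the stud in the slot was judged from height and force, because the board hid it from the top camera.

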